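# Close the mill jar's bayonet lid hand-tight

## Task

Close the glaze mill jar: take the steel lid by its bar handle, lower it gently into the jar's collar with its pins at the red entry dots, and twist it clockwise under the claws until the ramps have drawn it down firmly hand-tight on the gasket, feeling for the rising resistance and not overtightening or forcing it. Then let go, and leave the bowls, brush and spare gasket where they are.

Things in the scene. Friction and masses are not known exactly. Their poses are not given: they have to be found in the camera images.
- lid: Round steel lid, 0.36 to 0.54 kg, lying right way up on the 3 mm bench mat. Origin: centre of its flat underside, z up, x along the bar handle. Disc 107 mm across, 10 mm thick, crown to 16 mm. Three round steel pins, 10 mm thick, at 0 (lid +x), 120 and 240 degrees, a red dot inboard of each.
- lid_grip (a point): Centre of the lid's black bar handle, on the lid's axis 56 mm above its underside. The bar is 112 mm long (lid x), 18 mm wide (lid y), 18 mm high, on two posts 36 to 48 mm from the axis: the middle 70 mm is free to grip, with 31 mm of clear height beneath.
- lid_pin (a point): Tip of the lid's pin on its +x side: 64 mm from the axis, pin centre 5 mm above the underside. The other two pins stand 120 degrees apart.
- jar: White porcelain mill jar, 140 mm across, held immovably in a bench clamp with a round 176 mm base plate on the mat. Origin: on the jar's axis at the base plate's underside, z up. Its steel collar (149 mm outside, 135 inside, top at 150 mm) has three inward claws reaching to 57 mm from the axis. The lid has 3.5 mm of play each way in the collar.
- jar_entry (a point): Red dot on the collar's top at the jar's +x, 70.5 mm from the axis; two more at 120 and 240 degrees. The lid goes straight down, any of three ways round, with its pins at the dots: up to 8 degrees clockwise or 25 degrees counter-clockwise of them still enters. If they stand on the claws, the lid's underside stays at about 149 mm.
- jar_claw (a point): Mouth of the first of three dark steel claws, 14 degrees clockwise (from above) of its dot, at its underside, 139.6 mm above the jar's origin. Each claw runs from 14 to 80 degrees clockwise of a dot; its underside is a ramp that falls 8.5 mm per radian and draws the turning lid down with it. The rigid stop at its far end lies past overtight.
- jar_gasket (a point): Point on the jar's axis, 126 mm above its origin, at the mean height of the red gasket ring (85 to 107 mm across) on which the lid rests. Gaskets are worn differently: the real top is up to 2 mm higher or lower and is not read here; it gives 1 mm per 12 N. So the claws first bite anywhere from 25 to 57 degrees clockwise of the dots.
- jar_mouth (a point): Point on the jar's axis level with the collar's top, 150 mm above the origin. From the first bite (felt as a pull down on a hand that keeps its height) each degree clamps about 1.4 N more. Hand-tight is 14 to 18 N: 14 to 17 degrees past the bite of a lid still carried by the hand, 11 to 14 if it rests freely; over 25 N between lid and jar is overtight. Friction then holds it.
- bowl_tenmoku: dark brown tea bowl, rim 116 mm across, 55 mm high; a bystander. Origin: centre of its underside.
- bowl_olive: olive-green tea bowl, rim 112 mm across, 52 mm high; a bystander. Origin: centre of its underside.
- bowl_ash: pale grey tea bowl, rim 116 mm across, 50 mm high; a bystander. Origin: centre of its underside.
- bowl_blue: blue-black tea bowl, rim 112 mm across, 60 mm high; a bystander. Origin: centre of its underside.
- bowl_pink: dusky pink tea bowl, rim 110 mm across, 56 mm high; a bystander. Origin: centre of its underside.
- spare_gasket: spare flat red rubber gasket ring lying on the mat, 107 mm outside, 85 mm inside, 10 mm high; a bystander. Origin: centre of its underside.
- brush: glaze brush lying on the mat, 160 mm long, 20 mm high; a bystander. Origin: centre of its underside.

How it is judged:
By the outcome, as a careful person would: the job done as asked, in the order asked, and still so for the second after the job is handed in, with the robot touching nothing.
It also fails if it takes over 70 s, if anything falls off the work surface, if the arm or the gripper's body presses on something with over 40 N, if the wrist force passes 120 N, or if a joint passes its speed limit or range.

## Robot

A 6-joint arm with a two-finger parallel gripper is mounted at the origin on the work surface. World frame = base frame: x ahead of the robot, y to its left, z up, the work surface at z = 0. Lengths are in m, angles in rad, forces in N, time in s.
With the tool pointing down it reaches from about 0.35 to 0.975 m from the base axis. Payload 4.9 kg.
Tool frame: the origin (TCP) lies at the very end of the fingers, on their centre line; the grasp point (between the pads) lies 19 mm behind it (ctrl.grip_point_offset is the distance from the TCP to the grasp point, in m); z points along the fingers, y is the line along which they close (so a half turn about z gives the same grasp; the last joint's range is limited). The gripper opens to 85 mm and grips with 20 to 120 N. Pads are 22 mm wide; open, the fingers measure 114 mm over their backs; the gripper's body (76 mm by 85 mm) begins 54 mm behind the grasp point. The pads swing forward as they close: fully open they stand 13 mm farther back than shut.
Start: joints at [-1.297, 0.053, 1.613, -0, 1.476, -0.119], TCP at [0.239, -0.577, 0.231] pointing down, gripper open.
Joint ranges: [-3.01, 3.01], [-1.01, 2.22], [0.06, 2.58], [-1.02, 4.17], [0.09, 2.62], [-3.14, 3.14]. Speed limits (rad/s): [2.57, 2.57, 3.14, 3.14, 3.14, 3.14].

## Interface

Orientations are given as a rotation vector (axis times angle).
In Python, from station import ctrl gives the robot as it stands.
- The arm moves only by the tool send_rows, never from a script. Its argument "rows" is a list of rows, each a list of 3 entries, a list of its own where there are three numbers: the finger opening in cm, from 0 to 8.54, then the shift along the tool's x, y, z in cm, then the turn about the tool's z in degrees. A call has 1 to 10 rows; each row shifts and turns the commanded pose from where the row before left it, along the tool's axes as they then stand; what a row does not reach is not made up. A row lasts 1/8 s, in which the tool goes at most 62.5 mm and 10.7 degrees, less where a joint would pass 70% of its speed; a pose out of reach is approached as far as the arm can. A call with a gripper value outside its range is refused whole. The fingers move at their own pace and stop on an object; "newtons" is the grip in N (left out, the last holds). Time passes only in rows, so rows that do not move let the fingers close. It gives the time, the measured TCP pose, the force, the opening and the grip force at its end, in the units of the state.
- ctrl.get_obs(): the state, without advancing time (a new reading comes with each control period).
- ctrl.get_image(name): name is "side" or "top"; returns a dict with "frame" (400x640x3 uint8, red, green, blue), "range_z" (400x640 float32, m along the optical axis (not along the pixel's ray), 0 where there is no reading), "fx", "fy", "cx", "cy" (pixels), "cam_to_world" (4x4, takes a point from camera to world coordinates). Camera axes: x right, y down, z forward; pixel columns grow to the right and rows downward; lengths in m; the calibration is good to about 2 mm. A picture is of the moment at which its call begins.
- ctrl.finish_job(): hands the job in; it is judged then, once.
The state is a dict: "t": time; "q": joint angles; "dq": joint speeds; "effort": joint torques, N m; "tool_pos": TCP position; "tool_rot": TCP orientation; "contact_force": force on the tool from outside, world axes, zero at the start; "wrist_torque": the same for the moment, N m; "opening": finger opening in m; "grip_force": force on a finger pad.
Only numpy, scipy, OpenCV 4.12 (cv2) and the standard library are available. Lean on these libraries where they do the work, as an engineer would, in place of code of your own. Each camera call takes 0.05 s, during which the arm holds its last target. There are 200 camera calls.

## Working session

There is one attempt and no reset: what is moved stays moved. The work goes in short steps, Python scripts to look and compute and a tool call to move; the robot and the scene stay as the last step left them, time stands still between calls to the robot, and variables do not carry over. Pictures are saved under pics/ and viewed, at most 10 in all, crops included, and the job is handed in when it is done.

Besides the shell and the picture viewer there is one more tool, called after "Emit:" as name([rows], argument=value, ...), one row to a line, values as JSON. send_rows: Moves the arm, as the interface text tells. Its arguments: {"type":"object","properties":{"rows":{"type":"array","items":{"type":"array"}},"newtons":{"type":"number"}},"required":["rows"]}

```bash
mkdir -p pics; ls
cat > h.py <<'E'
import numpy as np, cv2
from station import ctrl
def shot(n,fn=None):
    d=ctrl.get_image(n)
    if fn: cv2.imwrite('pics/'+fn,d['frame'][:,:,::-1])
    return d
def world(d):
    z=d['range_z'];v,u=np.mgrid[:z.shape[0],:z.shape[1]]
    p=np.stack([(u-d['cx'])/d['fx']*z,(v-d['cy'])/d['fy']*z,z],-1)
    T=d['cam_to_world'];return p@T[:3,:3].T+T[:3,3]
def ray(d,u,v,h):
    T=d['cam_to_world'];r=T[:3,:3]@np.array([(u-d['cx'])/d['fx'],(v-d['cy'])/d['fy'],1]);o=T[:3,3]
    return o+r*(h-o[2])/r[2]
E
python3 - <<'E'
from h import *
import pickle
D={}
for n in('top','side'):
    d=shot(n,n+'1.png');D[n]=d;print(n,d['fx'],d['cam_to_world'].round(3).tolist())
pickle.dump(D,open('d1.pkl','wb'))
o=ctrl.get_obs();print({k:np.round(v,3).tolist() for k,v in o.items()})
E
```

```text
pics
top 437.2145187175459 [[-0.015, -0.998, 0.06, 0.489], [-1.0, 0.014, -0.017, 0.004], [0.016, -0.06, -0.998, 1.374], [0.0, 0.0, 0.0, 1.0]]
side 373.24904149394763 [[-0.803, -0.326, 0.498, 0.022], [-0.596, 0.43, -0.678, 0.716], [0.007, -0.842, -0.54, 0.7], [0.0, 0.0, 0.0, 1.0]]
{'t': 0.1, 'q': [-1.297, 0.053, 1.614, 0.0, 1.476, -0.119], 'dq': [-0.001, -0.001, -0.002, -0.001, 0.0, 0.001], 'effort': [-0.0, -39.49, -37.137, -0.0, 0.004, 0.0], 'tool_pos': [0.239, -0.577, 0.23], 'tool_rot': [-3.079, -0.613, 0.0], 'contact_force': [-0.267, -0.032, 0.138], 'wrist_torque': [0.018, -0.013, -0.047], 'grip_force': 0.0, 'opening': 0.085}
```

View pics/top1.png

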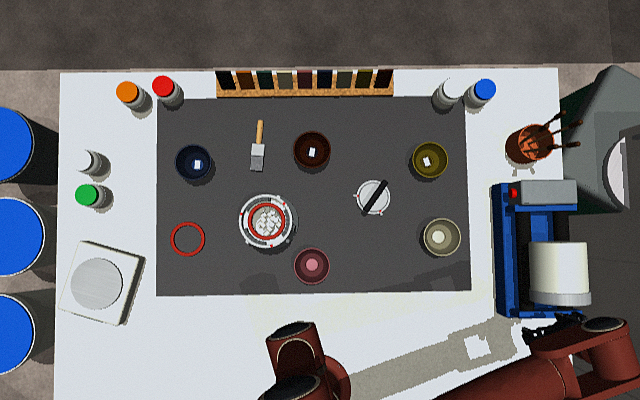

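View pics/side1.png

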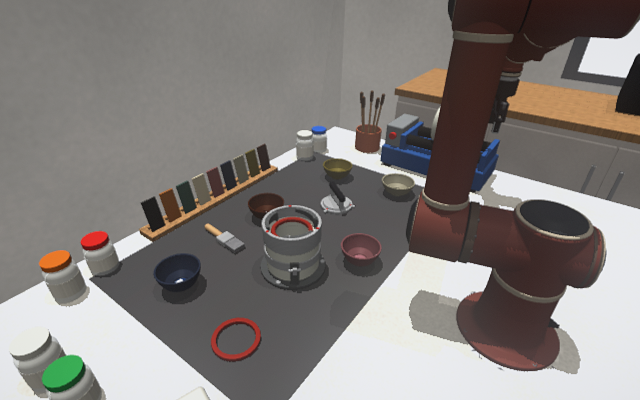

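The top view shows the jar at about (267,222), with red dots on its collar. The lid is at (374,197), its black bar running lower-left to upper-right. The bowls stand around them, and the side view agrees.

Run:
```python
from h import *
import pickle
D=pickle.load(open('d1.pkl','rb'))
for n,wl in(('top',None),('side',None)):
    d=D[n];W=world(d);f=d['frame'].astype(int)
    R=(f[...,0]>130)&(f[...,1]<90)&(f[...,2]<90)
    # handle
    near=np.hypot(W[...,0]-0.50,W[...,1]+0.245)<0.10
    m=near&(W[...,2]>0.045)&(W[...,2]<0.085)&(f.max(-1)<90)
    P=W[m][:,:3];c,s,a=cv2.minAreaRect(P[:,:2].astype(np.float32)*1000)
    v=np.linalg.svd(P[:,:2]-P[:,:2].mean(0))[2][0]
    print(n,'handle',m.sum(),np.round(c,1),np.round(s,1),a,'z',np.median(P[:,2]),'ang',np.degrees(np.arctan2(v[1],v[0])))
    m=near&(W[...,2]>0.006)&(W[...,2]<0.03)&(f.min(-1)>110)
    if m.sum()>10:
        (c,r)=cv2.minEnclosingCircle(W[m][:,:2].astype(np.float32)*1000);print('disc',c,r,m.sum())
    # collar
    m=(W[...,2]>0.145)&(W[...,2]<0.160)&(np.hypot(W[...,0]-0.43,W[...,1]-0)<0.12)
    P=W[m];print('collar',m.sum(),P.min(0),P.max(0),np.median(P[:,2]))
    c,r=cv2.minEnclosingCircle(P[:,:2].astype(np.float32)*1000);print(np.round(c,1),r)
    for reg,cc,h in(('jar',c,0.153),('lid',(500,-245),0.013)):
        k,l,st,ce=cv2.connectedComponentsWithStats(R.astype(np.uint8))
        for i in range(1,k):
            p=ray(d,*ce[i],h)*1000
            dd=np.hypot(p[0]-cc[0],p[1]-cc[1])
            if dd<95: print(reg,'red',ce[i].round(1),st[i,4],p.round(1),'z',W[l==i][:,2].mean().round(3),'r',dd.round(1),'ang',np.degrees(np.arctan2(p[1]-cc[1],p[0]-cc[0])).round(1))
t=D['top']['frame'];
a=cv2.resize(t[185-5:270,225:310],None,fx=4.4,fy=4.4,interpolation=2);b=cv2.resize(t[150:240,332:417],None,fx=4.4,fy=4.4,interpolation=2)
cv2.imwrite('pics/c1.png',np.hstack([a,b])[:,:,::-1])
```

```text
top handle 89 [ 530.4 -256.5] [196.9  64.5] 67.4666976928711 z 0.0680466472644603 ang 66.20593129029504
disc (566.481201171875, -206.540283203125) 46.959896087646484 277
collar 187 [0.43862442 0.05867118 0.1453358 ] [0.52974231 0.11757087 0.15864498] 0.1529259882286813
[484.2  89.4] 53.568153381347656
jar red [265.7 221.3] 316 [510.1 131.6 153. ] z 0.134 r 49.5 ang 58.5
jar red [283.6 203.2] 5 [560.   81.3 153. ] z 0.127 r 76.3 ang -6.1
jar red [271.2 245.4] 5 [443.1 116.8 153. ] z 0.153 r 49.4 ang 146.3
jar red [304. 250.] 1 [429.   25.9 153. ] z 0.054 r 84.1 ang -131.0
jar red [300. 252.] 1 [423.6  37.1 153. ] z 0.059 r 80.0 ang -139.2
jar red [298. 254.] 1 [418.2  42.7 153. ] z 0.057 r 80.8 ang -144.7
jar red [295. 258.] 1 [407.3  51.2 153. ] z 0.004 r 85.9 ang -153.6
jar red [295. 261.] 1 [399.   51.3 153. ] z 0.061 r 93.3 ang -155.9
lid red [379.7 210.7] 3 [ 540.7 -209.3   13. ] z 0.012 r 54.2 ang 41.3
side handle 46 [ 524.6 -256.6] [198.2  65.7] 64.97068786621094 z 0.06697110952594809 ang 63.48392404774854
disc (555.959228515625, -204.46612548828125) 40.8668327331543 85
collar 164 [0.4412337  0.06047949 0.14514968] [0.53049506 0.11679928 0.15561213] 0.15205315823512944
[485.9  90. ] 51.48561477661133
jar red [289.5 205.5] 4 [560.9  83.7 153. ] z 0.153 r 75.3 ang -4.8
jar red [327. 208.] 1 [474.6  33.3 153. ] z 0.014 r 57.8 ang -101.3
jar red [289.2 223.3] 143 [510.5 145.8 153. ] z 0.134 r 61.0 ang 66.2
jar red [317.2 227.8] 5 [444.2 119.2 153. ] z 0.153 r 50.9 ang 145.0
```

View pics/c1.png

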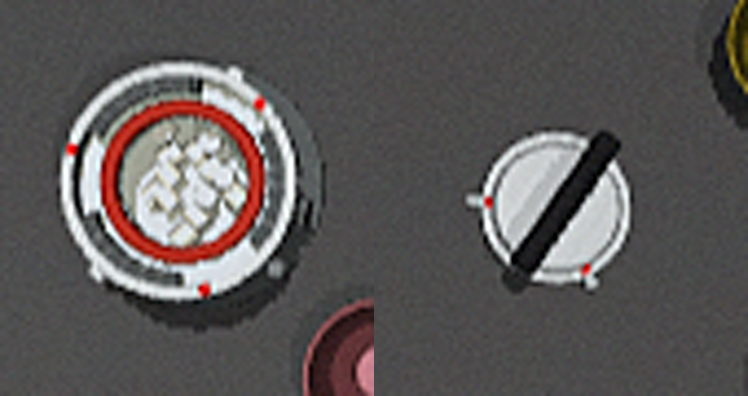

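The crop shows three jar dots at crop (260,104), (72,148) and (205,288). Two lid pins are visible at (470,200) and (592,285), so the third (+x) pin lies under the bar's upper-right end. My search centres were off, so I'll redo the measurement.

```bash
cat > m.py <<'E'
from h import *
import pickle
def ang(a):return np.degrees(np.arctan2(a[1],a[0])).round(1)
def circ(P):
    A=np.c_[2*P,np.ones(len(P))];s=np.linalg.lstsq(A,(P**2).sum(1),rcond=None)[0];return s[:2],np.sqrt(s[2]+s[:2]@s[:2])
if __name__=='__main__':
  D=pickle.load(open('d1.pkl','rb'))
  for n in('top','side'):
    d=D[n];W=world(d);f=d['frame'].astype(int)
    R=((f[...,0]>120)&(f[...,0]>1.6*f[...,1])&(f[...,0]>1.6*f[...,2])).astype(np.uint8)
    lc=np.array([.567,-.21])
    near=np.hypot(W[...,0]-lc[0],W[...,1]-lc[1])<0.085
    m=near&(W[...,2]>0.05)&(W[...,2]<0.08)&(f.max(-1)<90)
    P=W[m];c,s,a=cv2.minAreaRect(P[:,:2].astype(np.float32)*1000)
    v=np.linalg.svd(P[:,:2]-P[:,:2].mean(0))[2][0]
    print(n,'handle',m.sum(),np.round(c,1),np.round(s,1),a,'z',np.percentile(P[:,2],[10,50,90]).round(3),'ang',ang(v),'mean',P.mean(0).round(4))
    m=near&(W[...,2]>0.006)&(W[...,2]<0.03)&(f.min(-1)>90)
    c,r=cv2.minEnclosingCircle(W[m][:,:2].astype(np.float32)*1000);print('disc',np.round(c,1),r,m.sum())
    k,l,st,ce=cv2.connectedComponentsWithStats(R)
    js=[];ls=[]
    for i in range(1,k):
        p=ray(d,*ce[i],0.153);q=ray(d,*ce[i],0.013)
        if 3<=st[i,4]<40 and np.hypot(*(p[:2]-[.505,.130]))<.09: js.append(p[:2]);print('jardot',ce[i].round(1),st[i,4],(p*1000).round(1))
        if 2<=st[i,4]<40 and np.hypot(*(q[:2]-lc))<.07: ls.append(q[:2]);print('liddot',ce[i].round(1),st[i,4],(q*1000).round(1))
    if len(js)==3:
        c,r=circ(np.array(js));print('jar centre',c,r,[ang(p-c) for p in js])
    m=(np.abs(W[...,2]-.153)<.004)&(np.hypot(W[...,0]-.505,W[...,1]-.13)<.1)&(f.min(-1)>100)
    P=W[m];print('collar',P[:,:2].min(0),P[:,:2].max(0),circ(P[:,:2]))
E
python3 m.py
```

```text
top handle 224 [ 583.3 -188.5] [ 17.5 112.1] 53.9505729675293 z [0.064 0.068 0.071] ang 144.2 mean [ 0.583  -0.1878  0.0678]
disc [ 579.8 -188.4] 59.74585723876953 680
jardot [283.5 203. ] 6 [560.6  81.5 153. ]
liddot [379.5 211. ] 4 [ 539.7 -208.7   13. ]
jardot [240.8 213.4] 5 [533.2 200.7 153. ]
jardot [271.  245.3] 7 [443.4 117.4 153. ]
jar centre [0.51231544 0.1331613 ] 0.07066932158690607 [np.float64(-46.9), np.float64(72.8), np.float64(-167.1)]
collar [0.43862305 0.06092287] [0.58417444 0.20623536] (array([0.51129021, 0.13333209]), np.float64(0.06984256850928164))
side handle 147 [ 583.1 -185.2] [ 18.1 112.1] 53.58968734741211 z [0.056 0.067 0.069] ang 144.4 mean [ 0.58   -0.1804  0.0644]
disc [ 580.9 -186. ] 58.39561080932617 366
jardot [289.5 205.5] 4 [560.9  83.7 153. ]
jardot [316.8 227.6] 5 [445.5 119.2 153. ]
jardot [267.2 230.6] 5 [533.8 201.  153. ]
jar centre [0.51334117 0.13447324] 0.06958429262727882 [np.float64(-46.9), np.float64(-167.3), np.float64(72.9)]
collar [0.43754435 0.06047949] [0.58686829 0.20970951] (array([0.51250237, 0.13526448]), np.float64(0.06991634284102584))
```

Both views agree:

| Item | Centre (mm) | Orientation |
|---|---|---|
| Lid | (583, -187.5) | bar at -36°, pins about 11° counter-clockwise of the jar dots |
| Jar | (512.8, 133.8) | dots at -47°, 73° and 193° |

I'll grip with tool x at 144°, which leaves the last joint room for the twist.

Emit:
send_rows([
  [8.5,[4.7,-2.3,0],0],
  [8.5,[4.7,-2.3,0],0],
  [8.5,[4.7,-2.3,0],0],
  [8.5,[4.7,-2.3,0],0],
  [8.5,[4.7,-2.3,0],0],
  [8.5,[4.7,-2.3,0],0],
  [8.5,[4.7,-2.3,0],0],
  [8.5,[4.7,-2.3,0],0],
  [8.5,[4.7,-2.3,0],0],
  [8.5,[4.4,-2.1,0],0],
])

```text
t: 1.35
tool_pos: [0.5841, -0.1863, 0.2308]
tool_rot: [-3.081, -0.614, 0.001]
contact_force: [0.0, 0.2, -0.6]
opening: 0.0847
grip_force: 0.0
```

Emit:
send_rows([
  [8.5,[0,0,0],-10],
  [8.5,[0,0,0],-10],
  [8.5,[0,0,0],-10],
  [8.5,[0,0,0],-10],
  [8.5,[0,0,0],-10],
  [8.5,[0,0,0],-10],
  [8.5,[0,0,0],-10],
  [8.5,[0,0,0],-10],
  [8.5,[0,0,0],-10],
  [8.5,[0,0,0],-10],
])

```text
t: 2.6
tool_pos: [0.5831, -0.1878, 0.2306]
tool_rot: [-1.502, -2.758, 0.0]
contact_force: [0.8, -0.1, 0.7]
opening: 0.0851
grip_force: 0.0
```

Emit:
send_rows([
  [8.5,[0,0,0],-10],
  [8.5,[0,0,0],-10],
  [8.5,[0,0,0],0],
  [8.5,[0,0,0],0],
])

```text
t: 3.1
tool_pos: [0.5832, -0.1879, 0.2309]
tool_rot: [-1.013, -2.973, -0.0]
contact_force: [-0.2, -0.8, 0.1]
opening: 0.0848
grip_force: 0.0
```

```bash
cat > st.py <<'E'
from h import *
from scipy.spatial.transform import Rotation as Ro
import sys
o=ctrl.get_obs();M=Ro.from_rotvec(o['tool_rot']).as_matrix()
print('t',round(o['t'],2),'pos',np.round(o['tool_pos']*np.array(1000),1),'xang',np.degrees(np.arctan2(M[1,0],M[0,0])).round(1),'tilt',np.round(M[:2,2],3),'F',np.round(o['contact_force'],2),'T',np.round(o['wrist_torque'],2),'op',round(o['opening'],4),'g',o['grip_force'])
if len(sys.argv)>3:
    print('to go, tool axes cm',(M.T@(np.array([float(a) for a in sys.argv[1:4]])/1000-o['tool_pos'])*100).round(2))
E
python3 st.py 583 -187.5 40
```

```text
t 3.1 pos [ 583.2 -187.9  230.9] xang 142.4 tilt [-0.001  0.   ] F [-0.21 -0.78  0.1 ] T [ 0.02  0.01 -0.01] op 0.0848 g 0.0
to go, tool axes cm [ 0.03  0.02 19.09]
```

Emit:
send_rows([
  [8.5,[0,0,3.0],-1.8],
  [8.5,[0,0,4.0],0],
  [8.5,[0,0,4.0],0],
  [8.5,[0,0,3.0],0],
  [8.5,[0,0,2.0],0],
  [8.5,[0,0,1.5],0],
  [8.5,[0,0,1.0],0],
  [8.5,[0,0,0.5],0],
  [8.5,[0,0,0],0],
])

```text
t: 4.22
tool_pos: [0.5836, -0.1881, 0.0416]
tool_rot: [0.963, 2.99, -0.0]
contact_force: [-0.2, -0.8, -0.3]
opening: 0.0852
grip_force: 0.0
```

Emit:
send_rows([
  [4.0,[0,0,0],0],
  [3.0,[0,0,0],0],
  [2.4,[0,0,0],0],
  [2.0,[0,0,0],0],
  [1.0,[0,0,0],0],
  [1.0,[0,0,0],0],
  [1.0,[0,0,0],0],
  [1.0,[0,0,0],0],
], newtons=70)

```text
t: 5.22
tool_pos: [0.5838, -0.1878, 0.0418]
tool_rot: [0.963, 2.99, 0.001]
contact_force: [1.5, 3.7, 5.2]
opening: 0.0166
grip_force: 71.0
```

```bash
python3 st.py
```

```text
t 5.22 pos [ 583.8 -187.8   41.8] xang 144.3 tilt [0.001 0.   ] F [1.53 3.7  5.24] T [ 0.61 -0.12 -0.02] op 0.0166 g 71.033695936203
```

Emit:
send_rows([
  [1.0,[0,0,-0.3],0],
  [1.0,[0,0,-1],0],
  [1.0,[0,0,-2],0],
  [1.0,[0,0,-4],0],
  [1.0,[0,0,-4],0],
  [1.0,[0,0,-4],0],
  [1.0,[0,0,-2.5],0],
  [1.0,[0,0,-1],0],
  [1.0,[0,0,0],0],
  [1.0,[0,0,0],0],
])

```text
t: 6.48
tool_pos: [0.5825, -0.1876, 0.2274]
tool_rot: [-0.962, -2.987, -0.001]
contact_force: [0.2, -0.5, -5.0]
opening: 0.0166
grip_force: 69.9
```

```bash
python3 st.py 512.8 133.8 230
```

```text
t 6.47 pos [ 582.5 -187.6  227.4] xang 144.3 tilt [-0.003  0.001] F [ 0.16 -0.45 -4.98] T [ 0.06  0.03 -0.01] op 0.0166 g 69.92357969284058
to go, tool axes cm [24.42 22.04 -0.2 ]
```

Emit:
send_rows([
  [1.0,[1.0,0.9,0],0],
  [1.0,[2.4,2.2,0],0],
  [1.0,[3.2,2.9,0],0],
  [1.0,[3.5,3.2,0],0],
  [1.0,[3.5,3.2,0],0],
  [1.0,[3.5,3.2,0],0],
  [1.0,[3.2,2.9,0],0],
  [1.0,[2.4,2.2,0],0],
  [1.0,[1.2,1.0,0],0],
  [1.0,[0.5,0.3,0],0],
])

```text
t: 7.72
tool_pos: [0.513, 0.1336, 0.2288]
tool_rot: [-0.961, -2.99, 0.001]
contact_force: [-0.1, -0.4, -4.3]
opening: 0.0168
grip_force: 69.8
```

Emit:
send_rows([
  [1.0,[0,0,0],3],
  [1.0,[0,0,0],0],
  [1.0,[0,0,0],0],
  [1.0,[0,0,0],0],
])

```text
t: 8.22
tool_pos: [0.5137, 0.1326, 0.2293]
tool_rot: [-1.041, -2.964, 0.0]
contact_force: [1.6, 0.2, -4.8]
opening: 0.0172
grip_force: 69.8
```

```bash
python3 st.py 512.8 133.8 230
python3 - <<'E'
from h import *
import pickle
D={n:shot(n,n+'2.png') for n in('top','side')};pickle.dump(D,open('d2.pkl','wb'))
d=D['side'];u0,u1,v0,v1=225,345,150,270
a=cv2.resize(d['frame'][v0:v1,u0:u1],None,fx=3.3,fy=3.3,interpolation=2)
b=cv2.resize(D['top']['frame'][170:290,215:335],None,fx=3.3,fy=3.3,interpolation=2)
cv2.imwrite('pics/c2.png',np.hstack([a,b])[:,:,::-1])
E
```

```text
t 8.22 pos [513.7 132.6 229.3] xang 141.3 tilt [-0. -0.] F [ 1.57  0.22 -4.77] T [-0.   -0.05 -0.01] op 0.0172 g 69.77956295013428
to go, tool axes cm [ 0.14  0.04 -0.07]
```

View pics/c2.png

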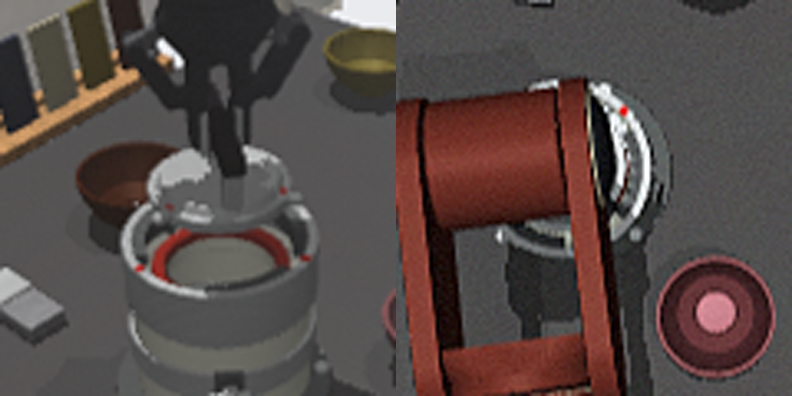

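The side crop shows the lid hanging level over the jar. Its dots are at crop (168,207) and (283,190), and the jar's near dots at (138,268) and (305,258). I'll compute the lid's centre from its dots.

Run:
```python
from m import *
D=pickle.load(open('d2.pkl','rb'));d=D['side'];W=world(d);f=d['frame'].astype(int)
R=((f[...,0]>110)&(f[...,0]>1.5*f[...,1])&(f[...,0]>1.5*f[...,2])).astype(np.uint8)
k,l,st,ce=cv2.connectedComponentsWithStats(R)
for i in range(1,k):
    u,v=ce[i]
    if 225<u<345 and 150<v<270 and st[i,4]<60:
        wz=np.median(W[l==i],0); print(ce[i].round(1),st[i,4],'W',(wz*1000).round(1),'lid',(ray(d,u,v,.2005)*1000).round(1),'jar',(ray(d,u,v,.153)*1000).round(1))
# lid disc points
m=(W[...,2]>.185)&(W[...,2]<.212)&(np.hypot(W[...,0]-.513,W[...,1]-.133)<.075)&(f.min(-1)>70)
P=W[m]; print(m.sum(),P.min(0),P.max(0)); print(cv2.minEnclosingCircle(P[:,:2].astype(np.float32)*1000))
```

```text
[310.5 207. ] 2 W [468.6 114.2 201.5] lid [469.5 113.1 200.5] jar [512.1  55.7 153. ]
[317.3 227.3] 3 W [443.7 117.9 153.5] lid [408.3 169.5 200.5] jar [445.1 117.5 153. ]
[267.2 230.6] 5 W [534.2 200.6 153.8] lid [489.3 245.7 200.5] jar [533.8 201.  153. ]
[344.5 238.5] 4 W [429.1   9.6  57.7] lid [338.4 166.7 200.5] jar [368.6 114.5 153. ]
[341.9 245.9] 12 W [417.   41.4  58.5] lid [329.4 190.9 200.5] jar [358.7 141.  153. ]
799 [0.45422786 0.07822776 0.19016063] [0.56676393 0.19411018 0.21150562]
((507.93731689453125, 136.95379638671875), 59.49482727050781)
```

Run:
```python
from m import *
D=pickle.load(open('d2.pkl','rb'));d=D['side'];f=d['frame'].astype(float);W=world(d)
def wc(u0,u1,v0,v1):
    s=f[v0:v1,u0:u1];w=np.clip(s[...,0]-s[...,1:].max(-1)-12,0,None);v,u=np.mgrid[v0:v1,u0:u1]
    print(w.astype(int).tolist());return (u*w).sum()/w.sum(),(v*w).sum()/w.sum()
A=[]
for b,al in(((272,281,209,216),81.3),((306,315,204,210),201.3)):
    p=wc(*b);q=ray(d,*p,.2005)*1000;A.append(q);a=np.radians(al);print(p,q.round(1),'centre',(q[:2]-48*np.array([np.cos(a),np.sin(a)])).round(1))
e=A[0]-A[1];print(np.hypot(*e[:2]),ang(e))
z=W[...,2];r=np.hypot(W[...,0]-.513,W[...,1]-.133)
m=(np.abs(z-.2015)<.003)&(r<.07);m=m&(f.min(-1)>60)
P=W[m][:,:2]*1000
for _ in range(3):
    pass
# outer edge: max radius by sector
c=np.array([513.,133.])
a=np.degrees(np.arctan2(*(P-c).T[::-1]));rr=np.hypot(*(P-c).T)
for s in range(-180,180,20):
    k=(a>=s)&(a<s+20)
    if k.sum(): print(s+10,k.sum(),np.sort(rr[k])[-3:].round(1))
```

```text
[[0, 0, 0, 0, 0, 0, 0, 0, 0], [0, 0, 0, 0, 0, 0, 0, 0, 0], [0, 0, 0, 1, 0, 0, 0, 0, 0], [0, 0, 0, 26, 37, 13, 0, 0, 0], [0, 0, 0, 3, 21, 10, 0, 0, 0], [0, 0, 0, 0, 0, 0, 0, 0, 0], [0, 0, 0, 0, 0, 0, 0, 0, 0]]
(np.float64(275.93693693693695), np.float64(212.2972972972973)) [521.  180.4 200.5] centre [513.7 133. ]
[[0, 0, 0, 0, 0, 0, 0, 0, 0], [0, 0, 0, 0, 0, 0, 0, 0, 0], [0, 0, 0, 0, 13, 0, 0, 0, 0], [0, 0, 0, 0, 52, 37, 0, 0, 0], [0, 0, 0, 0, 39, 26, 0, 0, 0], [0, 0, 0, 0, 0, 0, 0, 0, 0]]
(np.float64(310.377245508982), np.float64(207.311377245509)) [468.9 114.3 200.5] centre [513.6 131.8]
84.17676249707243 51.8
-170 22 [53.  55.4 57.9]
-150 19 [54.1 59.1 60. ]
-130 11 [52.1 53.1 53.3]
-110 9 [53.2 53.3 55.3]
-90 4 [47.4 53.8 54.9]
-50 2 [11.8 20. ]
-10 4 [52.5 53.5 54. ]
10 8 [51.9 53.1 54. ]
30 12 [51.9 52.  52.2]
50 16 [51.7 51.9 52.4]
70 20 [53.1 59.  62.2]
90 23 [54.6 58.8 60.8]
110 25 [51.7 51.8 52.4]
130 25 [50.9 52.  52. ]
150 26 [51.  51.7 52.1]
170 26 [51.6 51.7 52.3]
```

Against the jar, the lid sits about 2 mm low in y. I'll shift by that, come down near the collar top, then lower slowly.

Emit:
send_rows([
  [1.0,[0.15,0.1,0],0],
  [1.0,[0,0,0.8],0],
  [1.0,[0,0,1.0],0],
  [1.0,[0,0,0.8],0],
  [1.0,[0,0,0.4],0],
  [1.0,[0,0,0.2],0],
  [1.0,[0,0,0],0],
])

```text
t: 9.2
tool_pos: [0.5131, 0.1348, 0.1974]
tool_rot: [1.041, 2.964, 0.0]
contact_force: [-0.5, 1.0, -4.5]
opening: 0.0167
grip_force: 69.8
```

Emit:
send_rows([
  [1.0,[0,0,0.15],0],
  [1.0,[0,0,0.15],0],
  [1.0,[0,0,0.15],0],
  [1.0,[0,0,0.15],0],
  [1.0,[0,0,0.15],0],
  [1.0,[0,0,0],0],
])

```text
t: 9.95
tool_pos: [0.5129, 0.1347, 0.1896]
tool_rot: [-1.041, -2.964, 0.0]
contact_force: [0.3, 0.4, -4.6]
opening: 0.0171
grip_force: 69.8
```

```bash
python3 st.py
```

```text
t 9.95 pos [512.9 134.7 189.6] xang 141.3 tilt [-0. -0.] F [ 0.27  0.35 -4.63] T [-0.    0.01 -0.01] op 0.0171 g 69.84397888183594
```

Emit:
send_rows([
  [1.0,[0,0,0.15],0],
  [1.0,[0,0,0.15],0],
  [1.0,[0,0,0],0],
])

```text
t: 10.32
tool_pos: [0.5129, 0.1348, 0.1866]
tool_rot: [-1.041, -2.964, 0.0]
contact_force: [-0.4, -0.1, -4.3]
opening: 0.0168
grip_force: 69.8
```

Emit:
send_rows([
  [1.0,[0,0,0.15],0],
  [1.0,[0,0,0.15],0],
  [1.0,[0,0,0.15],0],
  [1.0,[0,0,0.15],0],
  [1.0,[0,0,0.15],0],
  [1.0,[0,0,0.15],0],
  [1.0,[0,0,0],0],
])

```text
t: 11.2
tool_pos: [0.5129, 0.1347, 0.1776]
tool_rot: [-1.041, -2.964, 0.0]
contact_force: [0.4, -0.0, -3.9]
opening: 0.0167
grip_force: 69.8
```

It has passed the claws freely. Now I'll feel for the gasket.

Emit:
send_rows([
  [1.0,[0,0,0.15],0],
  [1.0,[0,0,0.15],0],
  [1.0,[0,0,0.1],0],
  [1.0,[0,0,0.1],0],
  [1.0,[0,0,0],0],
])

```text
t: 11.82
tool_pos: [0.513, 0.1348, 0.1727]
tool_rot: [-1.041, -2.964, 0.0]
contact_force: [-0.1, 1.1, -4.3]
opening: 0.0166
grip_force: 69.8
```

Emit:
send_rows([
  [1.0,[0,0,0.05],0],
  [1.0,[0,0,0.05],0],
  [1.0,[0,0,0],0],
])

```text
t: 12.2
tool_pos: [0.513, 0.1347, 0.1717]
tool_rot: [-1.041, -2.964, 0.0]
contact_force: [-0.2, 0.0, -4.9]
opening: 0.0163
grip_force: 69.8
```

Emit:
send_rows([
  [1.0,[0,0,0.05],0],
  [1.0,[0,0,0.05],0],
  [1.0,[0,0,0],0],
])

```text
t: 12.58
tool_pos: [0.513, 0.1347, 0.1707]
tool_rot: [-1.041, -2.964, 0.0]
contact_force: [-0.3, -0.7, -5.5]
opening: 0.0166
grip_force: 69.8
```

Emit:
send_rows([
  [1.0,[0,0,0.05],0],
  [1.0,[0,0,0.05],0],
  [1.0,[0,0,0],0],
])

```text
t: 12.95
tool_pos: [0.513, 0.1347, 0.1697]
tool_rot: [-1.041, -2.964, 0.0]
contact_force: [0.1, 0.1, -4.2]
opening: 0.0166
grip_force: 69.8
```

Emit:
send_rows([
  [1.0,[0,0,0.05],0],
  [1.0,[0,0,0],0],
])

```text
t: 13.2
tool_pos: [0.5131, 0.1348, 0.1695]
tool_rot: [1.041, 2.964, 0.0]
contact_force: [-0.1, 0.9, -4.5]
opening: 0.0168
grip_force: 69.9
```

Emit:
send_rows([
  [1.0,[0,0,0.05],0],
  [1.0,[0,0,0],0],
])

```text
t: 13.45
tool_pos: [0.5132, 0.1348, 0.1692]
tool_rot: [1.041, 2.964, 0.0]
contact_force: [-0.6, 0.0, -1.6]
opening: 0.0167
grip_force: 70.1
```

Emit:
send_rows([
  [1.0,[0,0,0.02],0],
  [1.0,[0,0,0],0],
  [1.0,[0,0,0],0],
])

```text
t: 13.82
tool_pos: [0.5132, 0.1348, 0.169]
tool_rot: [1.041, 2.964, 0.0]
contact_force: [-1.2, -0.2, -0.7]
opening: 0.0167
grip_force: 70.4
```

```bash
python3 st.py
```

```text
t 13.82 pos [513.2 134.8 169. ] xang 141.3 tilt [0.001 0.   ] F [-1.19 -0.24 -0.69] T [-0.03  0.22  0.04] op 0.0167 g 70.40836572647095
```

The lid rests on the gasket with nearly all its weight off the hand. The bite should come about 30° past the dots, or 38° of turn. I'll twist clockwise and check as I go.

Emit:
send_rows([
  [1.0,[0,0,0],3],
  [1.0,[0,0,0],4],
  [1.0,[0,0,0],4],
  [1.0,[0,0,0],4],
  [1.0,[0,0,0],3],
  [1.0,[0,0,0],0],
])

```text
t: 14.58
tool_pos: [0.5135, 0.1348, 0.169]
tool_rot: [1.491, 2.764, 0.001]
contact_force: [-0.3, -0.6, -1.0]
opening: 0.0166
grip_force: 70.4
```

```bash
python3 st.py
```

```text
t 14.57 pos [513.5 134.8 169. ] xang 123.3 tilt [0.001 0.   ] F [-0.28 -0.55 -0.96] T [ 0.02 -0.05 -0.07] op 0.0166 g 70.36736011505127
```

Emit:
send_rows([
  [1.0,[0,0,0],2],
  [1.0,[0,0,0],2],
  [1.0,[0,0,0],2],
  [1.0,[0,0,0],0],
])

```text
t: 15.08
tool_pos: [0.5132, 0.1348, 0.1689]
tool_rot: [1.635, 2.682, 0.001]
contact_force: [-0.3, 0.2, 1.3]
opening: 0.0167
grip_force: 70.6
```

```bash
python3 st.py
```

```text
t 15.07 pos [513.2 134.8 168.9] xang 117.3 tilt [0.001 0.   ] F [-0.3   0.24  1.26] T [ 0.02 -0.03 -0.06] op 0.0167 g 70.560142993927
```

Emit:
send_rows([
  [1.0,[0,0,0],1],
  [1.0,[0,0,0],2],
  [1.0,[0,0,0],1],
  [1.0,[0,0,0],0],
])

```text
t: 15.58
tool_pos: [0.5132, 0.1348, 0.1688]
tool_rot: [1.727, 2.624, 0.0]
contact_force: [-1.0, 0.2, 1.2]
opening: 0.017
grip_force: 70.7
```

```bash
python3 st.py
```

```text
t 15.57 pos [513.2 134.8 168.8] xang 113.3 tilt [0. 0.] F [-1.02  0.25  1.18] T [-0.03 -0.06  0.01] op 0.017 g 70.68666815757751
```

Emit:
send_rows([
  [1.0,[0,0,0],1],
  [1.0,[0,0,0],1],
  [1.0,[0,0,0],0],
  [1.0,[0,0,0],0],
])

```text
t: 16.08
tool_pos: [0.5131, 0.1348, 0.1687]
tool_rot: [1.773, 2.593, 0.0]
contact_force: [1.3, 0.8, 2.2]
opening: 0.0164
grip_force: 70.8
```

```bash
python3 st.py
```

```text
t 16.07 pos [513.1 134.8 168.7] xang 111.3 tilt [0. 0.] F [1.35 0.83 2.22] T [ 0.08 -0.   -0.  ] op 0.0164 g 70.75932741165161
```

Emit:
send_rows([
  [1.0,[0,0,0],1],
  [1.0,[0,0,0],1],
  [1.0,[0,0,0],0],
  [1.0,[0,0,0],0],
])

```text
t: 16.58
tool_pos: [0.5131, 0.1348, 0.1687]
tool_rot: [1.818, 2.562, 0.0]
contact_force: [0.9, -0.0, 3.1]
opening: 0.0167
grip_force: 70.8
```

```bash
python3 st.py
```

```text
t 16.57 pos [513.1 134.8 168.7] xang 109.3 tilt [0. 0.] F [ 0.89 -0.    3.06] T [ 0.09 -0.1  -0.03] op 0.0167 g 70.8204460144043
```

The hand is now pressing slightly (+3 N). I'll ease up 0.4 mm so the lid rests freely, then go on.

Emit:
send_rows([
  [1.0,[0,0,-0.04],0],
  [1.0,[0,0,0],0],
  [1.0,[0,0,0],0],
  [1.0,[0,0,0],0],
])

```text
t: 17.08
tool_pos: [0.513, 0.1348, 0.1689]
tool_rot: [-1.818, -2.562, -0.0]
contact_force: [1.2, 0.5, 0.7]
opening: 0.0167
grip_force: 70.6
```

Emit:
send_rows([
  [1.0,[0,0,0],1],
  [1.0,[0,0,0],1],
  [1.0,[0,0,0],0],
  [1.0,[0,0,0],0],
])

```text
t: 17.58
tool_pos: [0.5128, 0.1348, 0.1688]
tool_rot: [-1.862, -2.53, 0.001]
contact_force: [0.0, 0.2, 1.5]
opening: 0.0168
grip_force: 70.6
```

```bash
python3 st.py
```

```text
t 17.57 pos [512.8 134.8 168.8] xang 107.3 tilt [-0.001 -0.   ] F [0.01 0.18 1.45] T [ 0.06  0.03 -0.04] op 0.0168 g 70.58340311050415
```

Emit:
send_rows([
  [1.0,[0,0,0],1],
  [1.0,[0,0,0],1],
  [1.0,[0,0,0],0],
  [1.0,[0,0,0],0],
])

```text
t: 18.08
tool_pos: [0.513, 0.1347, 0.1689]
tool_rot: [-1.906, -2.497, 0.0]
contact_force: [-0.2, 0.8, 0.0]
opening: 0.0167
grip_force: 70.5
```

```bash
python3 st.py
```

```text
t 18.07 pos [513.  134.7 168.9] xang 105.3 tilt [-0.  0.] F [-0.17  0.82  0.03] T [ 0.03 -0.04  0.03] op 0.0167 g 70.49760460853577
```

Emit:
send_rows([
  [1.0,[0,0,0],1],
  [1.0,[0,0,0],1],
  [1.0,[0,0,0],0],
  [1.0,[0,0,0],0],
])

```text
t: 18.58
tool_pos: [0.513, 0.1347, 0.169]
tool_rot: [-1.949, -2.464, -0.0]
contact_force: [-0.0, -0.2, -0.2]
opening: 0.0168
grip_force: 70.4
```

```bash
python3 st.py
```

```text
t 18.57 pos [513.  134.7 169. ] xang 103.3 tilt [-0.  0.] F [-0.05 -0.2  -0.15] T [ 0.01 -0.04 -0.04] op 0.0168 g 70.44559121131897
```

Emit:
send_rows([
  [1.0,[0,0,0],1],
  [1.0,[0,0,0],1],
  [1.0,[0,0,0],0],
  [1.0,[0,0,0],0],
])

```text
t: 19.08
tool_pos: [0.5131, 0.1348, 0.1689]
tool_rot: [1.992, 2.429, 0.0]
contact_force: [2.1, 0.1, -1.7]
opening: 0.0167
grip_force: 70.2
```

```bash
python3 st.py
```

```text
t 19.07 pos [513.1 134.8 168.9] xang 101.3 tilt [0. 0.] F [ 2.07  0.08 -1.73] T [ 0.18 -0.31  0.1 ] op 0.0167 g 70.2275025844574
```

Emit:
send_rows([
  [1.0,[0,0,0],1],
  [1.0,[0,0,0],1],
  [1.0,[0,0,0],0],
  [1.0,[0,0,0],0],
])

```text
t: 19.58
tool_pos: [0.513, 0.1349, 0.1687]
tool_rot: [-2.034, -2.394, -0.0]
contact_force: [4.1, 1.5, -4.7]
opening: 0.0167
grip_force: 69.8
```

```bash
python3 st.py
```

```text
t 19.57 pos [513.  134.9 168.7] xang 99.3 tilt [0. 0.] F [ 4.08  1.45 -4.7 ] T [ 0.36 -0.63  0.21] op 0.0167 g 69.84505891799927
```

The bite is felt at tool heading ≈ 102.7°: Fz pulls down and the torque rises. I'll follow the lid down as it draws in and aim for about 12.5° past, so heading ≈ 90°.

Emit:
send_rows([
  [1.0,[0,0,0.03],0],
  [1.0,[0,0,0.02],1],
  [1.0,[0,0,0.02],1],
  [1.0,[0,0,0],0],
  [1.0,[0,0,0],0],
])

```text
t: 20.2
tool_pos: [0.5131, 0.1348, 0.1685]
tool_rot: [-2.076, -2.358, -0.0]
contact_force: [3.0, 1.9, -2.2]
opening: 0.0164
grip_force: 70.1
```

```bash
python3 st.py
```

```text
t 20.2 pos [513.1 134.8 168.5] xang 97.3 tilt [0. 0.] F [ 3.01  1.92 -2.22] T [ 0.35 -0.47  0.2 ] op 0.0164 g 70.05049109458923
```

Emit:
send_rows([
  [1.0,[0,0,0.02],1],
  [1.0,[0,0,0.02],1],
  [1.0,[0,0,0],0],
  [1.0,[0,0,0],0],
])

```text
t: 20.7
tool_pos: [0.5132, 0.1347, 0.1682]
tool_rot: [2.116, 2.321, 0.001]
contact_force: [1.7, 1.9, -1.5]
opening: 0.0168
grip_force: 70.3
```

```bash
python3 st.py
```

```text
t 20.7 pos [513.2 134.7 168.2] xang 95.3 tilt [0. 0.] F [ 1.7   1.88 -1.45] T [ 0.33 -0.43  0.27] op 0.0168 g 70.29741168022156
```

Emit:
send_rows([
  [1.0,[0,0,0.03],1],
  [1.0,[0,0,0.02],1],
  [1.0,[0,0,0],0],
  [1.0,[0,0,0],0],
])

```text
t: 21.2
tool_pos: [0.5134, 0.1347, 0.1679]
tool_rot: [2.156, 2.284, 0.001]
contact_force: [4.1, 1.2, 1.6]
opening: 0.0168
grip_force: 70.7
```

```bash
python3 st.py
```

```text
t 21.2 pos [513.4 134.7 167.9] xang 93.3 tilt [0.001 0.   ] F [4.06 1.2  1.63] T [ 0.33 -0.45  0.39] op 0.0168 g 70.70591926574707
```

Emit:
send_rows([
  [1.0,[0,0,0.02],1],
  [1.0,[0,0,0.01],1],
  [1.0,[0,0,0],0],
  [1.0,[0,0,0],0],
])

```text
t: 21.7
tool_pos: [0.5134, 0.1348, 0.1676]
tool_rot: [2.196, 2.246, 0.001]
contact_force: [4.2, 1.0, 4.3]
opening: 0.0166
grip_force: 71.1
```

```bash
python3 st.py
```

```text
t 21.7 pos [513.4 134.8 167.6] xang 91.3 tilt [0.001 0.   ] F [4.21 0.98 4.33] T [ 0.3  -0.55  0.37] op 0.0166 g 71.08917832374573
```

Emit:
send_rows([
  [1.0,[0,0,-0.03],0],
  [1.0,[0,0,-0.03],1],
  [1.0,[0,0,0],0],
  [1.0,[0,0,0],0],
  [1.0,[0,0,0],0],
])

```text
t: 22.32
tool_pos: [0.5133, 0.1348, 0.1676]
tool_rot: [2.215, 2.227, 0.001]
contact_force: [4.7, 1.1, 2.7]
opening: 0.0164
grip_force: 70.9
```

```bash
python3 st.py
```

```text
t 22.32 pos [513.3 134.8 167.6] xang 90.3 tilt [0.001 0.   ] F [4.7  1.1  2.67] T [ 0.38 -0.85  0.45] op 0.0164 g 70.87972640991211
```

Emit:
send_rows([
  [1.0,[0,0,-0.02],0.5],
  [1.0,[0,0,0],0],
  [1.0,[0,0,0],0],
  [1.0,[0,0,0],0],
])

```text
t: 22.82
tool_pos: [0.5133, 0.1347, 0.1676]
tool_rot: [2.224, 2.218, 0.001]
contact_force: [5.0, 1.6, 2.2]
opening: 0.0168
grip_force: 70.9
```

```bash
python3 st.py
```

```text
t 22.82 pos [513.3 134.7 167.6] xang 89.8 tilt [ 0.001 -0.   ] F [5.03 1.61 2.17] T [ 0.34 -0.85  0.62] op 0.0168 g 70.8594560623169
```

Hand-tight, about 13° past the bite. I'll release and lift straight off.

Emit:
send_rows([
  [2.2,[0,0,0],0],
  [3.0,[0,0,0],0],
  [5.0,[0,0,0],0],
  [6.0,[0,0,0],0],
  [6.0,[0,0,0],0],
  [6.0,[0,0,0],0],
])

```text
t: 23.58
tool_pos: [0.513, 0.1348, 0.168]
tool_rot: [-2.225, -2.218, 0.0]
contact_force: [-0.1, 0.4, 0.2]
opening: 0.06
grip_force: 0.0
```

```bash
python3 st.py
```

```text
t 23.57 pos [513.  134.8 168. ] xang 89.8 tilt [-0. -0.] F [-0.13  0.4   0.17] T [-0.07  0.01 -0.01] op 0.06 g 0.0
```

Emit:
send_rows([
  [6.0,[0,0,-0.5],0],
  [6.0,[0,0,-1.5],0],
  [6.0,[0,0,-3],0],
  [6.0,[0,0,-4],0],
  [6.0,[0,0,-4],0],
  [6.0,[-4,-3,-1],0],
  [6.0,[-5,-3,0],0],
  [6.0,[-5,-3,0],0],
  [6.0,[-5,-3,0],0],
  [6.0,[-5,-3,0],0],
])

```text
t: 24.82
tool_pos: [0.3612, -0.1059, 0.3095]
tool_rot: [2.222, 2.217, 0.001]
contact_force: [0.8, -1.2, 0.9]
opening: 0.0601
grip_force: 0.0
```

```bash
python3 st.py
python3 - <<'E'
from m import *
D={n:shot(n) for n in('top','side')}
a=cv2.resize(D['side']['frame'][150:270,225:345],None,fx=3.3,fy=3.3,interpolation=2)
b=cv2.resize(D['top']['frame'][150:290,200:340],None,fx=396/140,fy=396/140,interpolation=2)
cv2.imwrite('pics/c3.png',np.hstack([a,b])[:,:,::-1])
for n,d in D.items():
    W=world(d);f=d['frame']
    m=(W[...,2]>.18)&(W[...,2]<.21)&(np.hypot(W[...,0]-.513,W[...,1]-.134)<.07)&(f.max(-1)<90)
    P=W[m]
    if len(P)>20: print(n,len(P),cv2.minAreaRect(P[:,:2].astype(np.float32)*1000),np.median(P[:,2]),ang(np.linalg.svd(P[:,:2]-P[:,:2].mean(0))[2][0]))
E
```

```text
t 24.82 pos [ 361.2 -105.9  309.5] xang 89.9 tilt [ 0.003 -0.002] F [ 0.78 -1.16  0.88] T [-0.05  0.01  0.02] op 0.0601 g 0.0
top 268 ((509.88775634765625, 130.66696166992188), (17.865999221801758, 110.76979064941406), 0.8384232521057129) 0.19346502270482202 -89.4
side 305 ((510.2422790527344, 133.98922729492188), (19.499797821044922, 111.53079223632812), 0.23536647856235504) 0.19185996630264712 90.0
```

View pics/c3.png

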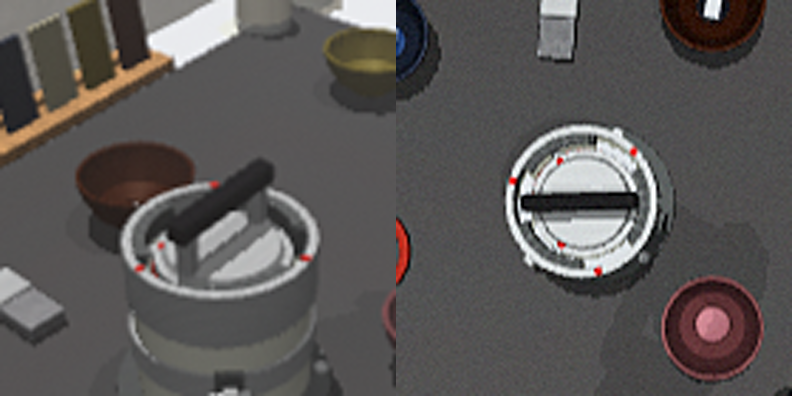

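The crop shows the lid seated level in the collar. Its pins are under the claws, and the bar is at about 90°, matching the tool's last heading. The bystanders in view haven't moved and the arm is clear.

```bash
python3 -c "
from station import ctrl
print(ctrl.finish_job())"
```

```text
the job is handed in; nothing more can be done
None
```

The lid is on the jar and hand-tight by feel, twisted about 12–13° past the first bite (estimated clamp about 16 N). I let go, moved the arm clear and handed the job in at about 25 s; no score came back.

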